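# Check the die temperature with a right-angle contact probe

### The job

Turn the die's turntable clockwise (there is a red-capped post to push it by) until it comes up against its stop and the sloping blue well faces the front of the bench. Then take the orange right-angle probe from its cradle, point its nose squarely down into the well, press its sprung copper tip gently on the brass plate inside until the tip is about half pushed in, and hold it still there for two seconds. Put the probe back in its cradle the way it lay, leave the turntable against its stop, and do not disturb the wax patterns, the sprue bar or the jar.

Things in the scene. Friction and masses are not known exactly. Their poses are not given: they have to be found in the camera images.
- turntable (a joint): angle of the turntable (rad). Starts between 1.2 and 1.95; 0 is the stop, reached by turning clockwise seen from above about the vertical axis through stand. It stays where left; moving it takes about 4 N at the post. Dark steel disc 220 mm across, top 40 mm above the bench, carrying an aluminium die 105 x 90 mm whose highest point is 140 mm above the bench.
- stand: fixed grey round base under the turntable, 200 mm across; origin on the bench at the turntable's axis. Its -x axis is the way the well faces once the turntable is at its stop.
- push_post (a point): upright round steel post with a red cap, 16 to 18 mm thick, standing on the turntable 88 mm from its axis, free-standing from 40 to 124 mm above the bench; the point is on the post's centre line 103 mm above the bench, its axes turn with the turntable. At the stop the post is on the stand's +y side.
- well_mouth (a point): centre of the mouth of the 44 x 44 mm well in the blue boss (72 mm square) on the die: 45 mm from the turntable axis, 125 mm above the bench. z points out of the well along its centre line, tilted 25 deg from vertical to the side the well faces; x up the slope. In it, square to z, is a flat firm brass plate, 5 to 30 mm below the mouth: the depth differs each time and is not told.
- probe_grip (a point): centre of the probe's black grip band, half-way up its handle and near its balance point. The probe is 190 mm long, 0.19 to 0.38 kg: an orange handle along x, 24 mm wide (y), 26 mm high (z), reaching 95 mm behind this point, and a black head that ends 95 mm ahead (+x). It rests level in the cradle.
- probe: the same probe; its origin and axes are those of probe_grip. While it is pressed in the well its handle may point any way round the well's centre line; only the nose must be square.
- probe_nose (a point): end of the copper tip when not pushed in: 80 mm ahead (+x) of the grip point, 92 mm below it (-z). The nose, under the head, points along -z: steel barrel 22 mm thick to 62 mm below the handle's centre line, then the tip, 14 mm thick. The tip is sprung: it starts to move at 2 N and is fully in, after 12 mm, at 5 N (half in at 3.5 N).
- cradle: fixed grey cradle; origin on the bench under cradle_seat. Base plate 125 x 110 mm, two upright forks at x = -52 and +48 mm (12 mm thick, 50 mm wide); the handle lies on them 107 mm above the bench, between black cheeks 34 mm apart that reach 123 mm above the bench. 88 mm are free between the forks for the fingers.
- cradle_seat (a point): where the probe's grip point is when the probe lies in its cradle (120 mm above the bench), probe x along the cradle's x, nose at the +x end
- pattern_a_mid (a point): loose green wax pattern: a five-armed star 128 mm across and 74 mm high with upturned prongs; point at its centre, half-way up. Leave alone.
- pattern_b_mid (a point): loose green wax pattern: a five-armed star 128 mm across and 74 mm high with upturned prongs; point at its centre, half-way up. Leave alone.
- pattern_c_mid (a point): loose green wax pattern: a five-armed star 128 mm across and 74 mm high with upturned prongs; point at its centre, half-way up. Leave alone.
- sprue: loose light-green wax bar 45 mm by 170 mm (along its y), 70 mm high with its two studs; origin under its centre. Leave alone.
- jar: loose amber jar, 64 mm across, 85 mm high; origin under its centre. Leave alone.

How it is judged:
By the outcome, as a careful person would: the job done as asked, in the order asked, and still so for the second after the job is handed in, with the robot touching nothing.
It also fails if it takes over 72 s, if anything falls off the work surface, if the arm or the gripper's body presses on something with over 40 N, if the wrist force passes 120 N, or if a joint passes its speed limit or range.

### The arm

A 7-joint arm with a two-finger parallel gripper is mounted at the origin on the work surface. World frame = base frame: x ahead of the robot, y to its left, z up, the work surface at z = 0. Lengths are in m, angles in rad, forces in N, time in s.
With the tool pointing down it reaches from about 0.4 to 0.875 m from the base axis. Payload 19.3 kg.
Tool frame: the origin (TCP) lies between the finger pads; the fingertips stand bot.tcp_to_tips ahead of it and the grasp point (between the pads) is the TCP (bot.tcp_to_tips is the distance from the TCP to the fingertips, in m); z points along the fingers, y is the line along which they close (so a half turn about z gives the same grasp; the last joint's range is limited). The gripper opens to 85 mm and grips with 20 to 120 N. Pads are 22 mm wide; open, the fingers measure 114 mm over their backs; the gripper's body (76 mm by 85 mm) begins 54 mm behind the grasp point. The pads swing forward as they close: fully open they stand 13 mm farther back than shut.
Start: joints at [1.054, 0.521, -0.036, 1.599, 0.021, 1.021, -0.113], TCP at [0.27, -0.564, 0.25] pointing down, gripper open.
Joint ranges: [-2.91, 2.91], [-0.3, 2.13], [-1.5, 1.42], [0.17, 2.43], [-1.26, 4.41], [0.16, 1.93], [-2.52, 2.52]. Speed limits (rad/s): [1.89, 1.89, 2.39, 2.39, 3.01, 3.01, 3.01].

### API

Orientations are given as [roll, pitch, yaw] about the fixed x, y, z axes, in that order (R = Rz(yaw) Ry(pitch) Rx(roll)).
In Python, from workcell import telemetry, grab_frame, bot gives the robot as it stands. The module is installed in compiled form; this text tells all that it offers.
- The arm moves only by the shell command python3 -m crank 'ROWS' [FORCE]. ROWS is text: rows parted by semicolons, each of 7 numbers parted by spaces: the finger opening in m, from 0 to 0.0854, then the shift along the tool's x, y, z in m, then the turn, a rotation vector about the tool's x, y, z in degrees. A call has exactly 8 rows; each row shifts and turns the commanded pose from where the row before left it, along the tool's axes as they then stand; what a row does not reach is not made up. A row lasts 1/12 s, in which the tool goes at most 41.7 mm and 7.16 degrees, less where a joint would pass 70% of its speed; a pose out of reach is approached as far as the arm can. A call with a gripper value outside its range is refused whole. The fingers move at their own pace and stop on an object; FORCE is the grip in N (left out, the last holds). Time passes only in rows, so rows that do not move let the fingers close, or fill a call up. It gives the time, the measured TCP pose, the force, the opening and the grip force at its end, in the units of the state.
- telemetry.observe(): the state, without advancing time (a new reading comes with each control period).
- grab_frame(name): name is "scene" or "top" or "wrist"; returns a dict with "pixels" (480x640x3 uint8, red, green, blue), "depth" (480x640 float32, m along the optical axis (not along the pixel's ray), 0 where there is no reading), "vertical_fov" (degrees; the focal length in pixels is half the picture's height over the tangent of half this angle, whatever the lens; pixels are square), "cx", "cy" (the principal point, pixels), "R" (3x3) and "t" (3): a world point X has camera coordinates R X + t; the wrist camera has in their place "hand_eye" (4x4, takes a point from camera to tool coordinates, whose origin is the TCP and whose axes are the flange's). Camera axes: x right, y down, z forward; pixel columns grow to the right and rows downward; lengths in m; the calibration is good to about 2 mm. A picture is of the moment at which its call begins: read the wrist's pose just before it.
- bot.job_done(): hands the job in; it is judged then, once.
The state is a dict: "clock": time; "qpos": joint angles; "qd": joint speeds; "joint_efforts": joint torques, N m; "position": TCP position; "tool_rot": TCP orientation; "force": force on the tool from outside, world axes, zero at the start; "moment": the same for the moment, N m; "grip_width": finger opening in m; "finger_force": force on a finger pad.
Only numpy, scipy, OpenCV 4.12 (cv2) and the standard library are available. Lean on these libraries where they do the work, as an engineer would, in place of code of your own. Each camera call takes 0.05 s, during which the arm holds its last target. There are 200 camera calls.

## Working session

There is one attempt and no reset: what is moved stays moved. The work goes in short steps, Python scripts to look and compute and a shell command to move; the robot and the scene stay as the last step left them, time stands still between calls to the robot, and variables do not carry over. Pictures are saved under pics/ and viewed, at most 10 in all, crops included, and the job is handed in when it is done.

```bash
mkdir -p pics; ls; cat > h.py <<'E'
import numpy as np, cv2
from scipy.spatial.transform import Rotation as Rn
from workcell import telemetry, grab_frame, bot
def frame(n):
    s=telemetry.observe(); f=grab_frame(n)
    h=f["pixels"].shape[0]; fl=h/2/np.tan(np.radians(f["vertical_fov"])/2)
    if n=="wrist":
        T=np.eye(4);T[:3,:3]=rot(s["tool_rot"]);T[:3,3]=s["position"]; T=T@f["hand_eye"]
        Rcw,tc=T[:3,:3],T[:3,3]
    else: Rcw=f["R"].T; tc=-Rcw@f["t"]
    v,u=np.mgrid[:480,:640]; d=f["depth"]
    P=np.stack([(u-f["cx"])/fl*d,(v-f["cy"])/fl*d,d],-1)@Rcw.T+tc
    P[d==0]=np.nan
    return f,P
def rot(r):
    r=np.array(r); return r if r.shape==(3,3) else Rn.from_euler("xyz",r).as_matrix()
def save(f,n,box=None,k=1):
    im=f["pixels"][...,::-1]
    if box: im=im[box[1]:box[3],box[0]:box[2]]
    if k!=1: im=cv2.resize(im,None,fx=k,fy=k,interpolation=cv2.INTER_CUBIC)
    cv2.imwrite("pics/"+n,im)
E
python3 - <<'E'
from h import *
s=telemetry.observe();print(s,bot.tcp_to_tips)
for n in("scene","top"):
    f,P=frame(n);save(f,n+"0.png");np.save(n+"0.npy",P);print(n,f["vertical_fov"],f["cx"],f["cy"],(-f["R"].T@f["t"]))
E
```

```text
pics
{'clock': 0.0, 'qpos': array([ 1.05381989,  0.52199907, -0.03631137,  1.59997938,  0.02117686,
        1.02110509, -0.1128145 ]), 'qd': array([ 0.00019051,  0.00134624, -0.00011714, -0.00155753,  0.00024852,
        0.00031621,  0.00170166]), 'joint_efforts': array([-1.07495322e-03, -9.27126002e+01,  1.97923064e+00, -3.69926977e+01,
        1.76764122e-02,  8.27162003e-03, -7.87523902e-06]), 'position': array([ 0.26987214, -0.5633942 ,  0.24974546]), 'tool_rot': array([-3.14048789e+00,  6.70223597e-05,  4.46725485e-01]), 'force': array([0.29882122, 0.78717369, 0.19520879]), 'moment': array([ 0.01283165,  0.03449914, -0.03696149]), 'finger_force': 0.0, 'grip_width': 0.08533557499157253} 0.019
scene 53.07852693086822 313.6897561173218 233.71351767380386 [ 1.18685541 -0.13038171  1.0725681 ]
top 57.612041359083655 315.41084197699604 240.3991702515188 [ 0.4841167  -0.07058665  1.06461465]
```

View pics/scene0.png

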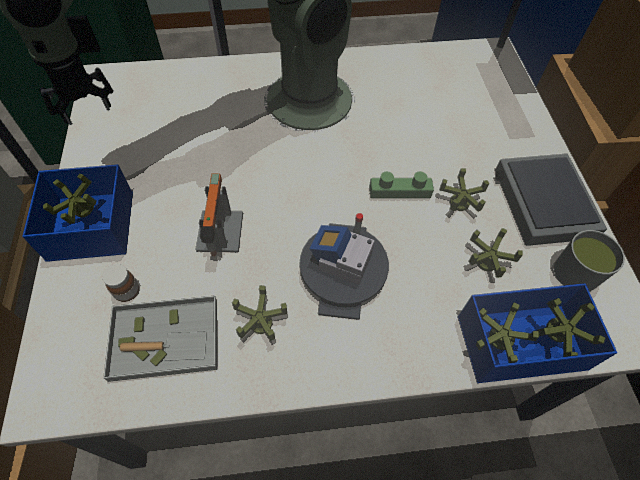

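View pics/top0.png

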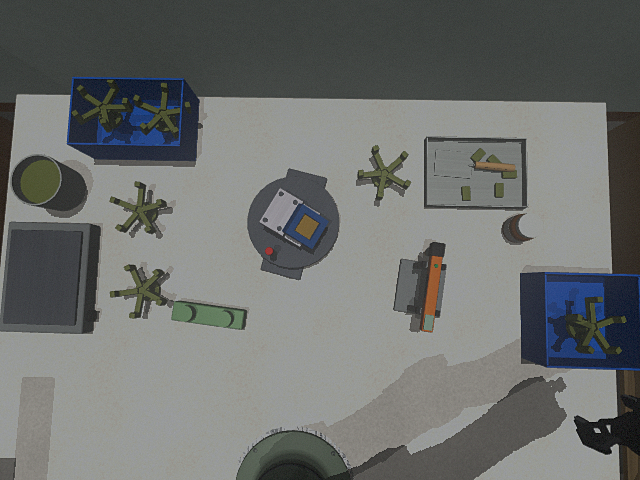

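Scene: the turntable is centred near (345,265), its post near (359,217) and the cradle near (213,215). In the top view the disc is at (293,222), the red cap at (269,252), the blue boss at (306,226), the probe's handle at (430,290) with its head at (434,250), and the stand tabs at (306,180) and (281,268).

```bash
python3 - <<'E'
from h import *
import cv2
im={n:cv2.imread(f"pics/{n}0.png") for n in("scene","top")}
P={n:np.load(n+"0.npy") for n in im}
for n in im:
    p=P[n]; hsv=cv2.cvtColor(im[n],cv2.COLOR_BGR2HSV).astype(int); H,S,V=hsv[...,0],hsv[...,1],hsv[...,2]
    x,y,z=p[...,0],p[...,1],p[...,2]
    def st(l,m): 
        q=p[m]; print(n,l,len(q),np.round(np.nanmedian(q,0),4),np.round(np.nanmin(q,0),3),np.round(np.nanmax(q,0),3)); return q
    reg=(x>.35)&(x<.8)&(y>-.2)&(y<.2)
    q=st("disc",reg&(abs(z-.04)<.006)&(S<90))
    h=cv2.convexHull(q[:,:2].astype(np.float32)); print(cv2.minEnclosingCircle(h))
    st("red",reg&((H<6)|(H>174))&(S>140)&(z>.08))
    b=st("blue",reg&(H>100)&(H<125)&(S>120)&(z>.09))
    if len(b)>20:
        c=b-b.mean(0); w=np.linalg.svd(c,full_matrices=False)[2][2]; print("n",w*np.sign(w[2]))
    st("tabs",reg&(abs(z-.01)<.008)&(V<120)&(z>.006))
    o=st("orange",(H>4)&(H<16)&(S>150)&(z>.09)&(x<.7)&(y<-.15)&(y>-.6))
    t=o[o[:,2]>.125]
    if len(t)>5: print(len(t),cv2.minAreaRect(t[:,:2].astype(np.float32)),t.mean(0)); c=t-t.mean(0); print(np.linalg.svd(c,full_matrices=False)[2][0])
    k=st("head",(V<60)&(z>.1)&(x>.4)&(x<.65)&(y<-.22)&(y>-.5))
p=P["top"]
for uv in [(269,251),(434,246),(432,270),(428,322),(435,300),(405,285),(306,226),(295,173),(325,180),(265,260),(300,278),(263,270),(398,260),(395,310)]: print(uv,p[uv[1],uv[0]].round(3))
E
```

```text
scene disc 3266 [0.6657 0.0218 0.0412] [ 0.369 -0.199  0.034] [0.795 0.2   0.046]
((0.5858418941497803, 0.00616861879825592), 0.28162431716918945)
scene red 27 [0.5498 0.0602 0.1251] [0.544 0.053 0.122] [0.557 0.067 0.13 ]
scene blue 339 [ 0.6092 -0.0207  0.1271] [ 0.562 -0.064  0.108] [0.655 0.031 0.145]
n [-0.193272   -0.33061004  0.92376563]
scene tabs 743 [ 0.7354 -0.0056  0.0128] [ 0.373 -0.199  0.006] [0.773 0.2   0.018]
scene orange 439 [ 0.4714 -0.2929  0.1347] [ 0.252 -0.597  0.127] [ 0.544 -0.268  0.576]
439 ((0.3756049573421478, -0.4076315760612488), (0.39408716559410095, 0.14080581068992615), 51.650753021240234) [ 0.45549144 -0.32847738  0.17928659]
[ 0.4107548   0.56900616 -0.7123991 ]
scene head 370 [ 0.5526 -0.2946  0.1244] [ 0.406 -0.32   0.1  ] [ 0.579 -0.259  0.14 ]
top disc 4576 [0.6037 0.023  0.039 ] [ 0.368 -0.2    0.034] [0.798 0.2   0.046]
((0.5869864225387573, 0.01699841022491455), 0.2793523669242859)
top red 48 [0.5472 0.0589 0.1231] [0.54  0.052 0.12 ] [0.556 0.067 0.127]
top blue 625 [ 0.6029 -0.0208  0.1239] [ 0.559 -0.065  0.106] [0.651 0.028 0.142]
n [-0
[... 237 characters left out ...]
4305267334), (0.3644505441188812, 0.12635645270347595), 38.474361419677734) [ 0.47774502 -0.29170505  0.13234956]
[-0.99542694  0.07940681  0.05310153]
top head 341 [ 0.5473 -0.294   0.1251] [ 0.403 -0.321  0.103] [ 0.575 -0.258  0.138]
(269, 251) [0.547 0.058 0.124]
(434, 246) [ 0.566 -0.294  0.133]
(432, 270) [ 0.515 -0.291  0.13 ]
(428, 322) [ 0.406 -0.282  0.132]
(435, 300) [ 0.452 -0.297  0.132]
(405, 285) [ 0.482 -0.255  0.011]
(306, 226) [ 0.604 -0.02   0.12 ]
(295, 173) [0.749 0.017 0.008]
(325, 180) [ 0.733 -0.057  0.009]
(265, 260) [0.532 0.083 0.01 ]
(300, 278) [ 0.491 -0.003  0.006]
(263, 270) [0.508 0.087 0.009]
(398, 260) [ 0.541 -0.239  0.003]
(395, 310) [ 0.422 -0.232  0.01 ]
```

```bash
cat >> h.py <<'E'
def down(yaw): return Rn.from_euler("xyz",[180,0,yaw],degrees=True).as_matrix()
def tilt(yaw,t): return down(yaw)@Rn.from_euler("x",t,degrees=True).as_matrix()
def go(p,R=None,n=1):
    """needed tool-frame shift (mm), rotvec (deg); and per-row constant screw for n rows"""
    s=telemetry.observe(); R0=rot(s["tool_rot"]); R=R0 if R is None else R
    d=R0.T@(np.array(p)-s["position"]); w=Rn.from_matrix(R0.T@R).as_rotvec()
    S=sum(Rn.from_rotvec(w*k/n).as_matrix() for k in range(n)); q=np.linalg.solve(S,d)
    print("total mm",(d*1e3).round(1),"deg",np.degrees(w).round(2),"| row m",q.round(5),"deg",(np.degrees(w)/n).round(3))
def stat():
    s=telemetry.observe()
    print(round(s["clock"],2),s["position"].round(4),np.degrees(s["tool_rot"]).round(2),"F",s["force"].round(2),"M",s["moment"].round(2),"w",round(s["grip_width"],4),round(float(s["finger_force"]),1),"q",s["qpos"].round(2))
E
python3 - <<'E'
from h import *
import cv2
for n in("scene","top"):
    p=np.load(n+"0.npy");v=cv2.imread(f"pics/{n}0.png").max(-1);x,y,z=p[...,0],p[...,1],p[...,2]
    r=np.hypot(x-.626,y-.0195)
    q=p[(r<.125)&(abs(z-.04)<.006)]; print(cv2.minEnclosingCircle(q[:,:2].astype(np.float32)))
    q=p[(r<.17)&(r>.11)&(abs(z-.01)<.006)&(v<110)]; print(len(q),cv2.minAreaRect(q[:,:2].astype(np.float32)))
print(rot(telemetry.observe()["tool_rot"]).round(3))
go([.4,-.25,.25]);go([.548,.0585,.25],down(153))
E
```

```text
((0.6252924203872681, 0.01711791381239891), 0.11077186465263367)
446 ((0.6204216480255127, -0.005868703126907349), (0.1438012570142746, 0.26233282685279846), 77.32732391357422)
((0.6245834827423096, 0.016100367531180382), 0.10991232097148895)
703 ((0.6227942705154419, 0.008100494742393494), (0.11709973216056824, 0.2605946660041809), 76.79818725585938)
[[ 0.902  0.432 -0.001]
 [ 0.432 -0.902  0.001]
 [-0.    -0.001 -1.   ]]
total mm [ 252.7 -226.4   -0. ] deg [0. 0. 0.] | row m [ 2.5274e-01 -2.2644e-01 -1.0000e-05] deg [0. 0. 0.]
total mm [ 5.195e+02 -4.407e+02  2.000e-01] deg [-4.000e-02 -6.000e-02 -1.274e+02] | row m [ 5.1951e-01 -4.4071e-01  1.8000e-04] deg [-3.70000e-02 -6.10000e-02 -1.27401e+02]
```

```bash
r="0.06 0.0306 -0.0259 0 0 0 0"; python3 -m crank '0.06 0.0306 -0.0259 0 0 0 0;0.06 0.0306 -0.0259 0 0 0 0;0.06 0.0306 -0.0259 0 0 0 0;0.06 0.0306 -0.0259 0 0 0 0;0.06 0.0306 -0.0259 0 0 0 0;0.06 0.0306 -0.0259 0 0 0 0;0.06 0.0306 -0.0259 0 0 0 0;0.06 0.0306 -0.0259 0 0 0 0' 30
python3 -m crank '0.06 0.0306 -0.0259 0 0 0 0;0.06 0.0306 -0.0259 0 0 0 0;0.06 0.0306 -0.0259 0 0 0 0;0.06 0.0306 -0.0259 0 0 0 0;0.06 0.0306 -0.0259 0 0 0 0;0.06 0.0306 -0.0259 0 0 0 0;0.06 0.0306 -0.0259 0 0 0 0;0.06 0.0306 -0.0259 0 0 0 0'
python3 -m crank '0.06 0.0306 -0.0259 0 0 0 0;0.06 0 0 0 0 0 -7.1;0.06 0 0 0 0 0 -7.1;0.06 0 0 0 0 0 -7.1;0.06 0 0 0 0 0 -7.1;0.06 0 0 0 0 0 -7.1;0.06 0 0 0 0 0 -7.1;0.06 0 0 0 0 0 -7.1'
python3 -m crank '0.06 0 0 0 0 0 -7.1;0.06 0 0 0 0 0 -7.1;0.06 0 0 0 0 0 -7.1;0.06 0 0 0 0 0 -7.1;0.06 0 0 0 0 0 -7.1;0.06 0 0 0 0 0 -7.1;0.06 0 0 0 0 0 -7.1;0.06 0 0 0 0 0 -7.1'
python3 - <<'E'
from h import *
stat();go([.548,.0585,.25],down(153))
f,P=frame("wrist")
hsv=cv2.cvtColor(f["pixels"],cv2.COLOR_RGB2HSV).astype(int);H,S=hsv[...,0],hsv[...,1]
m=((H<6)|(H>174))&(S>140)&(P[...,2]>.08)
v,u=np.where(m);print(len(u),u.mean(),v.mean(),np.nanmedian(P[m],0),np.nanmin(P[m],0),np.nanmax(P[m],0))
E
```

```text
clock: 0.77
position: [0.4015, -0.2692, 0.2503]
tool_rot: [-3.142, 0.0, 0.447]
force: [1.1, -0.7, -0.8]
grip_width: 0.0602
finger_force: 0.0
clock: 1.43
position: [0.5328, 0.0235, 0.2502]
tool_rot: [-3.142, 0.0, 0.447]
force: [0.8, -0.7, -1.0]
grip_width: 0.06
finger_force: 0.0
clock: 2.1
position: [0.5488, 0.0581, 0.2501]
tool_rot: [-3.141, 0.0, 1.32]
force: [0.3, -0.1, -1.0]
grip_width: 0.0602
finger_force: 0.0
clock: 2.77
position: [0.5488, 0.0581, 0.2501]
tool_rot: [-3.141, -0.0, 2.312]
force: [0.1, -0.3, 0.0]
grip_width: 0.0599
finger_force: 0.0
2.77 [0.5488 0.0581 0.2501] [-1.7998e+02 -2.0000e-02  1.3244e+02] F [ 0.08 -0.32  0.02] M [0.02 0.05 0.04] w 0.0599 0.0 q [ 0.29  0.48 -0.69  1.77  0.35  1.02  0.21]
total mm [ 0.9 -0.3  0.1] deg [-2.000e-02 -2.000e-02 -2.056e+01] | row m [ 8.6e-04 -3.0e-04  8.0e-05] deg [-1.8000e-02 -1.9000e-02 -2.0556e+01]
453 321.42384105960264 230.89403973509934 [0.5493983  0.06113642 0.12399818] [0.54118498 0.05198607 0.1125935 ] [0.5584731  0.06888491 0.12580688]
```

```bash
python3 -m crank '0.06 0 0.002 0 0 0 -6;0.06 0 0 0 0 0 -6;0.06 0 0 0 0 0 -6;0.06 0 0 0.0296 0 0 0;0.06 0 0 0.0296 0 0 0;0.06 0 0 0.0296 0 0 0;0.06 0 0 0.0296 0 0 0;0.06 0 0 0.0296 0 0 0'
python3 -m crank '0.0 0 0 0 0 0 0;0.0 0 0 0 0 0 0;0.0 0 0 0 0 0 0;0.0 0 0 0 0 0 0;0.0 0 0 0 0 0 0;0.0 0 0 0 0 0 0;0.0 0 0 0 0 0 0;0.0 0 0 0 0 0 0' 25
python3 -c "
from h import *
stat();go([.549,.060,.102],down(150.5))"
```

```text
clock: 3.48
position: [0.5501, 0.0593, 0.1008]
tool_rot: [-3.141, -0.0, 2.616]
force: [2.2, 0.1, -0.1]
grip_width: 0.0599
finger_force: 0.0
clock: 4.15
position: [0.5512, 0.0598, 0.104]
tool_rot: [3.14, 0.002, 2.619]
force: [-2.3, 1.1, 9.6]
grip_width: 0.0169
finger_force: 24.7
4.15 [0.5512 0.0598 0.104 ] [1.7992e+02 1.1000e-01 1.5007e+02] F [-2.33  1.08  9.6 ] M [ 0.15  0.44 -0.08] w 0.0169 24.7 q [ 0.24  0.69 -0.64  1.88  0.58  0.77  0.32]
total mm [ 2.  -0.9  2. ] deg [ 0.08  0.11 -0.43] | row m [ 0.00203 -0.00093  0.00199] deg [ 0.081  0.112 -0.434]
```

```bash
python3 -m crank '0 -0.0003 0.007 0 0 0 4.6;0 -0.0003 0.007 0 0 0 4.6;0 -0.0003 0.007 0 0 0 4.6;0 -0.0003 0.007 0 0 0 4.6;0 -0.0003 0.007 0 0 0 4.6;0 -0.0003 0.007 0 0 0 4.6;0 -0.0003 0.007 0 0 0 4.6;0 -0.0003 0.007 0 0 0 4.6'
python3 -c "
from h import *
stat();p=telemetry.observe()['position'][:2]-[.625,.017];print(np.hypot(*p),np.degrees(np.arctan2(p[1],p[0])))"
```

```text
clock: 4.82
position: [0.5921, 0.0964, 0.104]
tool_rot: [3.141, 0.0, 1.973]
force: [-6.2, -2.4, 10.4]
grip_width: 0.0169
finger_force: 24.9
4.82 [0.5921 0.0964 0.104 ] [1.7994e+02 2.0000e-02 1.1305e+02] F [-6.22 -2.39 10.4 ] M [-0.37  1.17 -0.  ] w 0.0169 24.9 q [ 0.07  0.71 -0.48  1.76  0.44  0.78 -0.23]
0.08595796155679913 112.52090437737537
```

```bash
python3 -m crank '0 -0.0003 0.007 0 0 0 4.6;0 -0.0003 0.007 0 0 0 4.6;0 -0.0003 0.007 0 0 0 4.6;0 -0.0003 0.007 0 0 0 4.6;0 -0.0003 0.007 0 0 0 4.6;0 -0.0003 0.007 0 0 0 4.6;0 -0.0002 0.004 0 0 0 2.6;0 0 0 0 0 0 0'
python3 -c "
from h import *
stat();p=telemetry.observe()['position'][:2]-[.625,.017];print(np.hypot(*p),np.degrees(np.arctan2(p[1],p[0])))"
```

```text
clock: 5.48
position: [0.638, 0.1027, 0.1041]
tool_rot: [3.139, -0.001, 1.446]
force: [1.8, -0.3, 4.4]
grip_width: 0.0171
finger_force: 24.6
5.48 [0.638  0.1027 0.1041] [ 1.7987e+02 -7.0000e-02  8.2860e+01] F [ 1.79 -0.27  4.4 ] M [-0.01 -0.32 -0.17] w 0.0171 24.6 q [-0.03  0.74 -0.34  1.64  0.32  0.81 -0.63]
0.08665887418326801 81.3890000283979
```

Now creep into the stop.

```bash
python3 -m crank '0 0 0.003 0 0 0 2;0 0 0.002 0 0 0 1.3;0 0 0.002 0 0 0 1.3;0 0 0 0 0 0 0;0 0 0 0 0 0 0;0 0 0 0 0 0 0;0 0 0 0 0 0 0;0 0 0 0 0 0 0'
python3 -c "
from h import *
stat();p=telemetry.observe()['position'][:2]-[.625,.017];print(np.hypot(*p),np.degrees(np.arctan2(p[1],p[0])))"
python3 -m crank '0 0 0.002 0 0 0 1;0 0 0.002 0 0 0 1;0 0 0.001 0 0 0 0;0 0 0.001 0 0 0 0;0 0 0 0 0 0 0;0 0 0 0 0 0 0;0 0 0 0 0 0 0;0 0 0 0 0 0 0'
python3 -c "
from h import *
stat();p=telemetry.observe()['position'][:2]-[.625,.017];print(np.hypot(*p),np.degrees(np.arctan2(p[1],p[0])))"
```

```text
clock: 6.15
position: [0.6443, 0.1016, 0.1041]
tool_rot: [3.14, -0.001, 1.369]
force: [-1.7, 0.2, 6.2]
grip_width: 0.017
finger_force: 24.8
6.15 [0.6443 0.1016 0.1041] [ 1.799e+02 -7.000e-02  7.846e+01] F [-1.71  0.16  6.2 ] M [ 0.09  0.43 -0.14] w 0.017 24.8 q [-0.04  0.75 -0.32  1.62  0.3   0.82 -0.69]
0.08672637161569521 77.16017649731305
clock: 6.82
position: [0.6465, 0.1011, 0.1038]
tool_rot: [-3.136, 0.001, 1.336]
force: [-29.7, 2.1, 24.1]
grip_width: 0.0169
finger_force: 26.6
6.82 [0.6465 0.1011 0.1038] [-1.797e+02  5.000e-02  7.654e+01] F [-29.74   2.07  24.14] M [0.55 5.94 0.04] w 0.0169 26.6 q [-0.04  0.76 -0.32  1.61  0.29  0.83 -0.71]
0.08683111556126652 75.63975202459996
```

```bash
python3 -m crank '0 0 -0.002 0 0 0 0;0.06 0 0 0 0 0 0;0.06 0 0 0 0 0 0;0.06 0 0 0 0 0 0;0.06 0 0 -0.03 0 0 0;0.06 0 0 -0.04 0 0 0;0.06 0 0 -0.04 0 0 0;0.06 0 0 -0.04 0 0 0'
python3 - <<'E'
from h import *
stat();go([.484,-.289,.25],down(-4.5))
for n in("top","scene"):
    f,P=frame(n);save(f,n+"1.png");np.save(n+"1.npy",P)
    hsv=cv2.cvtColor(f["pixels"],cv2.COLOR_RGB2HSV).astype(int);H,S=hsv[...,0],hsv[...,1];x,y,z=P[...,0],P[...,1],P[...,2]
    reg=(x>.5)&(x<.76)&(y>-.12)&(y<.15)&(z<.15)
    for l,m in (("red",reg&((H<6)|(H>174))&(S>140)&(z>.08)),("blue",reg&(H>100)&(H<125)&(S>120)&(z>.09))):
        q=P[m];print(n,l,len(q),np.median(q,0).round(4) if len(q) else'',q.mean(0).round(4))
    w=np.linalg.svd(q-q.mean(0),full_matrices=False)[2][2];w*=np.sign(w[2]);print(w,np.degrees(np.arctan2(w[1],w[0])))
E
```

```text
clock: 7.48
position: [0.6474, 0.1003, 0.2544]
tool_rot: [-3.142, -0.0, 1.335]
force: [1.1, -0.9, -0.4]
grip_width: 0.0598
finger_force: 0.0
7.48 [0.6474 0.1003 0.2544] [-1.800e+02 -2.000e-02  7.649e+01] F [ 1.08 -0.88 -0.42] M [ 0.01 -0.01 -0.06] w 0.0598 0.0 q [-0.02  0.59 -0.36  1.5   0.22  1.1  -0.65]
total mm [-416.8  -67.9    4.2] deg [-2.000e-02 -1.000e-02  8.099e+01] | row m [-0.41675 -0.06793  0.00423] deg [-1.7000e-02 -1.4000e-02  8.0989e+01]
top red 0  [nan nan nan]
top blue 472 [0.5849 0.0115 0.1241] [0.5835 0.0158 0.1243]
[-0.31946196  0.10810352  0.9414126 ] 161.30456738123866
scene red 7 [0.6474 0.107  0.1261] [0.6476 0.1068 0.1261]
scene blue 207 [0.605  0.0099 0.126 ] [0.5955 0.0124 0.1271]
[-0.22510303  0.25543945  0.94025492] 131.38773795159395<stdin>:8: RuntimeWarning: Mean of empty slice.
  ret = um.true_divide(
```

View pics/top1.png

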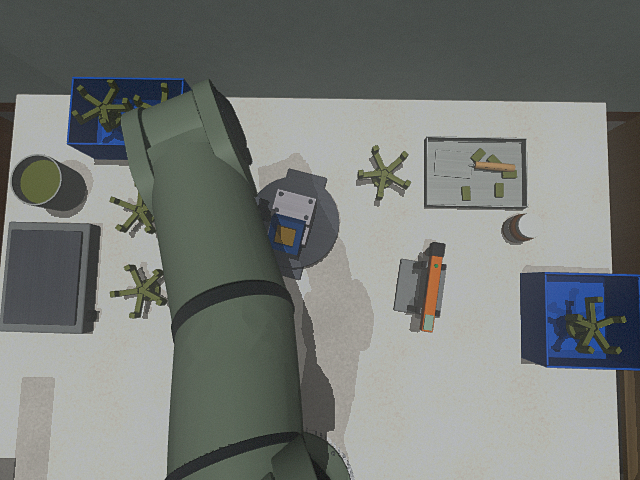

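The turntable is now against its stop and the well at (288,237) faces the robot. The probe is still in its cradle near (432,285).

```bash
python3 -m crank '0.07 -0.0379 -0.0062 0 0 0 0;0.07 -0.0379 -0.0062 0 0 0 0;0.07 -0.0379 -0.0062 0 0 0 0;0.07 -0.0379 -0.0062 0 0 0 0;0.07 -0.0379 -0.0062 0 0 0 0;0.07 -0.0379 -0.0062 0 0 0 0;0.07 -0.0379 -0.0062 0 0 0 0;0.07 -0.0379 -0.0062 0 0 0 0'
python3 -m crank '0.07 -0.0379 -0.0062 0 0 0 0;0.07 -0.0379 -0.0062 0 0 0 0;0.07 -0.0379 -0.0062 0 0 0 0;0.07 0 0 0 0 0 6.75;0.07 0 0 0 0 0 6.75;0.07 0 0 0 0 0 6.75;0.07 0 0 0 0 0 6.75;0.07 0 0 0 0 0 6.75'
python3 -m crank '0.07 0 0 0 0 0 6.75;0.07 0 0 0 0 0 6.75;0.07 0 0 0 0 0 6.75;0.07 0 0 0 0 0 6.75;0.07 0 0 0 0 0 6.75;0.07 0 0 0 0 0 6.75;0.07 0 0 0 0 0 6.75;0.07 0 0 0 0 0 0'
python3 - <<'E'
from h import *
stat()
f,P=frame("wrist");save(f,"w1.png");np.save("w1.npy",P)
hsv=cv2.cvtColor(f["pixels"],cv2.COLOR_RGB2HSV).astype(int);H,S=hsv[...,0],hsv[...,1];z=P[...,2]
m=(H>3)&(H<18)&(S>140)&(z>.125)&(z<.145)&(abs(P[...,0]-.48)<.12);q=P[m]
print(len(q),q.mean(0),cv2.minAreaRect(q[:,:2].astype(np.float32)),np.polyfit(q[:,0],q[:,1],1))
for n in("top","scene"):
    f,P=frame(n);save(f,n+"2.png");np.save(n+"2.npy",P)
    hsv=cv2.cvtColor(f["pixels"],cv2.COLOR_RGB2HSV).astype(int);H,S=hsv[...,0],hsv[...,1];x,y,z=P[...,0],P[...,1],P[...,2]
    reg=(x>.5)&(x<.76)&(y>-.12)&(y<.15)&(z<.15)
    for l,m in (("red",reg&((H<6)|(H>174))&(S>140)&(z>.08)),("blue",reg&(H>100)&(H<125)&(S>120)&(z>.09))):
        q=P[m];print(n,l,len(q),np.median(q,0).round(4) if len(q) else'',q.mean(0).round(4),q.min(0),q.max(0))
    w=np.linalg.svd(q-q.mean(0),full_matrices=False)[2][2];w*=np.sign(w[2]);print(w,np.degrees(np.arctan2(w[1],w[0])))
    m=reg&(H>15)&(H<30)&(S>100)&(z>.06)&(z<.13);q=P[m];print("brass",len(q),np.median(q,0))
E
```

```text
clock: 8.25
position: [0.5277, -0.1845, 0.2527]
tool_rot: [3.141, -0.0, 1.335]
force: [0.9, 0.0, 0.4]
grip_width: 0.0697
finger_force: 0.0
clock: 8.92
position: [0.484, -0.2892, 0.2526]
tool_rot: [3.141, -0.0, 0.74]
force: [-0.8, 0.2, -0.5]
grip_width: 0.0699
finger_force: 0.0
clock: 9.58
position: [0.4841, -0.289, 0.2525]
tool_rot: [3.141, -0.0, -0.085]
force: [0.9, -0.4, 0.8]
grip_width: 0.07
finger_force: 0.0
9.58 [ 0.4841 -0.289   0.2525] [ 1.7999e+02 -3.0000e-02 -4.8500e+00] F [ 0.94 -0.42  0.76] M [ 0.03  0.05 -0.06] w 0.07 0.0 q [ 0.42  0.42  0.02  1.76 -0.01  0.96 -1.21]
4840 [ 0.49045544 -0.29250975  0.13311348] ((0.46860477328300476, -0.29014262557029724), (0.02344238944351673, 0.15870562195777893), 82.4162826538086) [-0.15258102 -0.21767556]
top red 44 [0.6447 0.102  0.1235] [0.6447 0.1019 0.1231] [0.63789278 0.09504099 0.1194453 ] [0.65164651 0.10943935 0.12600648]
top blue 612 [0.5822 0.0271 0.1236] [0.5824 0.0268 0.1239] [ 0.54277855 -0.01495802  0.10596101] [0.62992791 0.06762868 0.14263531]
[-0.38782481  0.09117121  0.91721302] 166.77091551608444
brass 312 [0.58335269 0.02678998 0.11721019]
scene red 34 [0.6469 0.1017 0.1256] [0.6464 0.1018 0.1254] [0.63847749 0.09466431 0.12266473] [0.65393508 0.10837741 0.12901849]
scene blue 244 [0.5912 0.029  0.1275] [0.5888 0.0271 0.1271] [ 0.54828287 -0.01446954  0.10886031] [0.63012168 0.06536066 0.14477878]
[-0.31189536  0.07794492  0.94691387] 165.9687560024086
brass 117 [0.58020528 0.02836838 0.11823451]
```

View pics/w1.png

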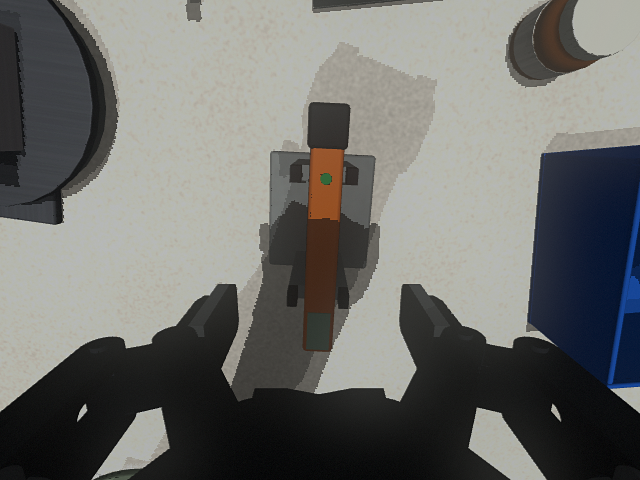

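```bash
python3 - <<'E'
from h import *
P=np.load("w1.npy")
m=(P[...,2]>.124)&(P[...,2]<.145)&(P[...,0]>.37)&(P[...,0]<.6)&(abs(P[...,1]+.29)<.035); m[:, :280]=0; m[:,370:]=0
q=P[m][:,:2]
a=np.radians(-7.9)
# widths rows: edge midpoints at slices
for lo,hi in((.4,.42),(.43,.45),(.46,.48),(.49,.51),(.52,.535),(.55,.57)):
    s=q[(q[:,0]>lo)&(q[:,0]<hi)]; print(lo,len(s),np.percentile(s[:,1],[1,99]).round(4),np.percentile(s[:,1],[1,99]).mean())
for a in np.radians([-7,-8,-9]):
    e=np.array([np.cos(a),np.sin(a)]);t=q@e; r=[np.percentile(t,.2),np.percentile(t,99.8)];print(r,r[1]-r[0],"mid x",np.mean(r)*e[0])
E
```

```text
0.4 682 [-0.2948 -0.2702] -0.2825213260204117
0.43 756 [-0.2987 -0.2651] -0.2818592851785844
0.46 822 [-0.3026 -0.2778] -0.29016312312264925
0.49 907 [-0.3066 -0.2819] -0.29423103605084966
0.52 775 [-0.3192 -0.2748] -0.29700308740469317
0.55 1287 [-0.3161 -0.2881] -0.30211624025727823
[np.float64(0.4213543793924041), np.float64(0.6091704983406636)] 0.1878161189482595 mid x 0.5114217507823001
[np.float64(0.4253119718121559), np.float64(0.6130619736070095)] 0.18775000179485363 mid x 0.5141342807809008
[np.float64(0.42913944324473174), np.float64(0.6168491166766317)] 0.18770967343189993 mid x 0.5165553525151146
```

```bash
python3 -m crank '0.07 -0.0003 0.003 0 0 0 2.65;0.07 0 0 0.03 0 0 0;0.07 0 0 0.03 0 0 0;0.07 0 0 0.03 0 0 0;0.07 0 0 0.0265 0 0 0;0.07 0 0 0.016 0 0 0;0.07 0 0 0 0 0 0;0.07 0 0 0 0 0 0'
python3 -c "
from h import *
stat();go([.4835,-.292,.12],down(-7.5))"
python3 -m crank '0 0 0 0 0 0 0;0 0 0 0 0 0 0;0 0 0 0 0 0 0;0 0 0 0 0 0 0;0 0 0 0 0 0 0;0 0 0 0 0 0 0;0 0 0 0 0 0 0;0 0 0 0 0 0 0' 70
python3 -c "
from h import *
stat()"
```

```text
clock: 10.4
position: [0.4832, -0.292, 0.1197]
tool_rot: [-3.141, 0.001, -0.123]
force: [-0.2, -0.2, 0.5]
grip_width: 0.0699
finger_force: 0.0
10.4 [ 0.4832 -0.292   0.1197] [-1.7997e+02  6.0000e-02 -7.0400e+00] F [-0.22 -0.22  0.55] M [-0.05 -0.01 -0.03] w 0.0699 0.0 q [ 0.43  0.6   0.02  1.87 -0.02  0.67 -1.24]
total mm [ 0.3 -0.  -0.3] deg [-0.03  0.06  0.46] | row m [ 3.e-04 -2.e-05 -3.e-04] deg [-0.032  0.055  0.461]
clock: 11.07
position: [0.4838, -0.2921, 0.1209]
tool_rot: [3.141, -0.001, -0.125]
force: [-1.9, 1.6, 11.1]
grip_width: 0.0232
finger_force: 68.6
11.07 [ 0.4838 -0.2921  0.1209] [ 1.7998e+02 -8.0000e-02 -7.1500e+00] F [-1.92  1.58 11.11] M [ 0.35  0.51 -0.16] w 0.0232 68.6 q [ 0.43  0.6   0.02  1.87 -0.02  0.67 -1.24]
```

```bash
python3 -m crank '0 0 0 -0.005 0 0 0;0 0 0 -0.01 0 0 0;0 0 0 -0.025 0 0 0;0 0 0 -0.035 0 0 0;0 0 0 -0.035 0 0 0;0 0 0 -0.03 0 0 0;0 0 0 -0.01 0 0 0;0 0 0 0 0 0 0' 90
python3 - <<'E'
from h import *
stat()
f,P=frame("wrist");save(f,"w2.png");s=telemetry.observe()
R=rot(s["tool_rot"]);Q=(P-s["position"])@R   # tool coords
np.save("w2t.npy",Q)
m=(abs(Q[...,1])<.02)&(Q[...,2]<.0)&(Q[...,2]>-.03)&(Q[...,0]>.025)&(Q[...,0]<.11)
q=Q[m];print(len(q))
for lo in np.arange(.02,.11,.01):
    t=q[(q[:,0]>lo)&(q[:,0]<lo+.01)]
    if len(t)>5: print(lo.round(3),len(t),(np.percentile(t[:,1],[2,98])*1e3).round(1),(np.median(t[:,2])*1e3).round(2))
E
```

```text
clock: 11.73
position: [0.4841, -0.2924, 0.2728]
tool_rot: [3.14, -0.004, -0.125]
force: [0.9, 0.3, -4.8]
grip_width: 0.0229
finger_force: 88.7
11.73 [ 0.4841 -0.2924  0.2728] [179.92  -0.25  -7.15] F [ 0.86  0.26 -4.77] M [0.02 0.04 0.01] w 0.0229 88.7 q [ 0.41  0.4   0.03  1.74 -0.02  1.   -1.24]
17472
0.02 923 [-10.7  12.1] -14.42
0.03 1915 [-10.4  12.2] -14.39
0.04 2082 [-10.6  12.2] -14.59
0.05 2228 [-10.4  12.2] -14.39
0.06 2553 [-11.5  13.4] -15.36
0.07 3128 [-12.2  14.2] -16.45
0.08 3352 [-12.2  14.2] -16.44
0.09 1291 [-11.8  13.9] -16.08
```

View pics/w2.png

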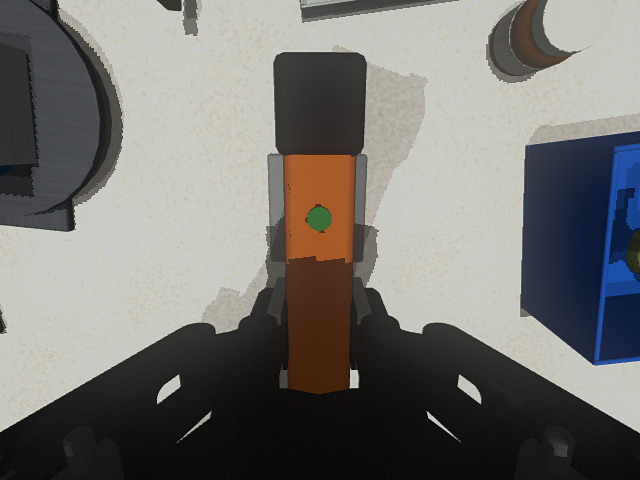

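```bash
cat >> h.py <<'E'
C=np.array([.6255,.0165]);WY=166.6
n=np.array([np.sin(np.radians(25))*np.cos(np.radians(WY)),np.sin(np.radians(25))*np.sin(np.radians(WY)),np.cos(np.radians(25))])
M=np.array([*(C+.045*np.array([np.cos(np.radians(WY)),np.sin(np.radians(WY))])),.125])
RT=tilt(WY-90,-25);NO=np.array([.08,.0005,.0906])
def hover(h): return M+h*n-RT@NO
E
python3 -m crank '0 0 0 0 0 0 -6.98;0 0 0 0 0 0 -6.98;0 0 0 0 0 0 -6.98;0 0 0 0 0 0 -6.98;0 0 0 0 0 0 -6.98;0 0 0 0 0 0 -6.98;0 0 0 0 0 0 -6.98;0 0 0 0 0 0 -6.98'
python3 -m crank '0 0 0 0 0 0 -6.98;0 0 0 0 0 0 -6.98;0 0 0 0 0 0 -6.98;0 0 0 0 0 0 -6.98;0 0 0 0 -6.25 0 0;0 0 0 0 -6.25 0 0;0 0 0 0 -6.25 0 0;0 0 0 0 -6.25 0 0'
python3 -c "
from h import *
stat();print(M,n,RT,hover(.04));go(hover(.04),RT);go(hover(.08),RT)"
```

```text
clock: 12.45
position: [0.4826, -0.2915, 0.2677]
tool_rot: [-3.138, 0.0, 0.856]
force: [-0.3, 0.0, -3.3]
grip_width: 0.0226
finger_force: 88.5
clock: 13.12
position: [0.4824, -0.2916, 0.2685]
tool_rot: [2.702, 0.0, 1.337]
force: [1.9, 1.6, -4.0]
grip_width: 0.0227
finger_force: 89.3
13.12 [ 0.4824 -0.2916  0.2685] [1.5484e+02 2.0000e-02 7.6590e+01] F [ 1.89  1.55 -3.97] M [0.14 0.59 0.04] w 0.0227 89.3 q [ 0.83  0.26 -0.39  2.06 -0.01  0.41  0.24]
[0.58172509 0.02692866 0.125     ] [-0.41111285  0.0979409   0.90630779] [[ 0.2317479   0.88163435  0.41111285]
 [ 0.97277588 -0.21003493 -0.0979409 ]
 [ 0.          0.42261826 -0.90630779]] [ 0.5090531  -0.03799732  0.24315249]
total mm [252.8 -40.5   8.8] deg [ 0.16  0.02 -0.  ] | row m [ 0.25285 -0.04053  0.00884] deg [ 0.164  0.022 -0.001]
total mm [252.8 -40.4 -31.2] deg [ 0.16  0.02 -0.  ] | row m [ 0.25283 -0.04041 -0.03116] deg [ 0.164  0.022 -0.001]
```

```bash
python3 -m crank '0 0.0361 -0.0058 -0.0045 0.16 0 0;0 0.0361 -0.0058 -0.0045 0 0 0;0 0.0361 -0.0058 -0.0045 0 0 0;0 0.0361 -0.0058 -0.0045 0 0 0;0 0.0361 -0.0058 -0.0045 0 0 0;0 0.0361 -0.0058 -0.0045 0 0 0;0 0.0361 -0.0058 -0.0042 0 0 0;0 0 0 0 0 0 0'
python3 - <<'E'
from h import *
stat();go(hover(.04),RT)
f,P=frame("scene");save(f,"s3.png",(260,150,420,310),3.5)
f,P=frame("wrist");save(f,"w3.png")
E
```

```text
clock: 13.78
position: [0.4931, -0.0272, 0.28]
tool_rot: [2.709, -0.002, 1.345]
force: [0.5, -0.6, -3.2]
grip_width: 0.0228
finger_force: 89.6
13.78 [ 0.4931 -0.0272  0.28  ] [ 1.5523e+02 -1.4000e-01  7.7040e+01] F [ 0.48 -0.61 -3.23] M [0.21 0.66 0.11] w 0.0228 89.6 q [ 0.13  0.12 -0.32  2.21  0.46  0.47 -0.78]
total mm [-7.   0.9 40.9] deg [-0.23 -0.31  0.34] | row m [-0.00704  0.00086  0.04095] deg [-0.233 -0.308  0.34 ]
```

View pics/s3.png

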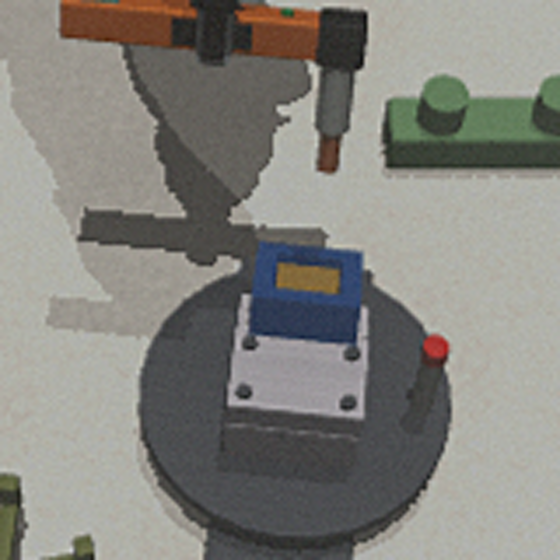

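View pics/w3.png

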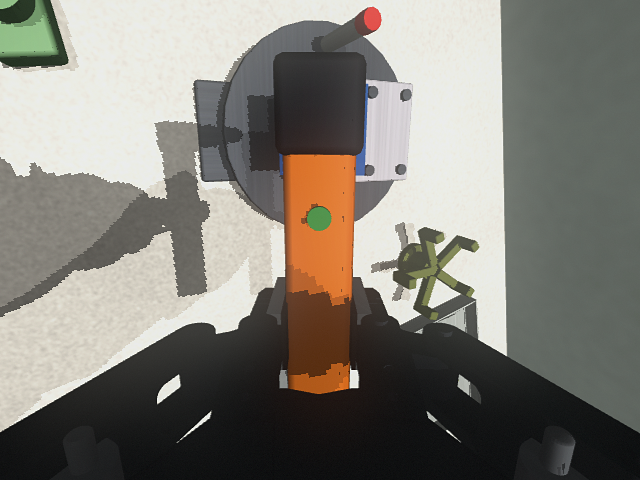

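The crop shows the probe upright to the well axis with its nose tip at about (327,168), the well at (305,280), and the post clear at (433,350). The wrist view shows the handle still square in the grip.

```bash
python3 -c "
from h import *
stat();go(hover(.08),RT)"
python3 -m crank '0 0 0 0.01 0 0 0;0 0 0 0.015 0 0 0;0 0 0 0.015 0 0 0;0 0 0 0 0 0 0;0 0 0 0 0 0 0;0 0 0 0 0 0 0;0 0 0 0 0 0 0;0 0 0 0 0 0 0'
python3 - <<'E'
from h import *
stat();go(hover(.04),RT)
s=telemetry.observe();R=rot(s["tool_rot"]);N=s["position"]+R@NO;print("nose pred",N,"axis",R[:,2],-n)
for nm in("scene","top"):
    f,P=frame(nm)
    Q=(P-s["position"])@R
    for lo in(.066,.074,.082):
        m=(abs(Q[...,0]-.08)<.02)&(abs(Q[...,1])<.02)&(Q[...,2]>lo)&(Q[...,2]<lo+.008)
        print(nm,lo,m.sum(),np.nanmedian(Q[m],0) if m.any() else '')
    m=(abs(Q[...,0]-.08)<.02)&(abs(Q[...,1])<.02)&(Q[...,2]>.03)&(Q[...,2]<.06);print(nm,"barrel",m.sum(),np.nanmedian(Q[m],0) if m.any() else '',np.nanpercentile(Q[m][:,0],[3,97]) if m.any() else '')
E
```

```text
13.88 [ 0.4925 -0.0326  0.2794] [1.5533e+02 2.0000e-02 7.6850e+01] F [-0.17 -1.32 -3.23] M [0.12 0.82 0.01] w 0.023 89.6 q [ 0.14  0.12 -0.32  2.21  0.45  0.46 -0.77]
total mm [-1.4  0.4  0.2] deg [-0.33 -0.09  0.23] | row m [-0.00139  0.00039  0.0002 ] deg [-0.329 -0.091  0.234]
clock: 14.55
position: [0.5096, -0.0386, 0.2453]
tool_rot: [2.707, -0.0, 1.337]
force: [0.4, -0.2, -3.8]
grip_width: 0.0228
finger_force: 89.4
14.55 [ 0.5096 -0.0386  0.2453] [ 1.5512e+02 -1.0000e-02  7.6590e+01] F [ 0.39 -0.24 -3.79] M [ 0.05  0.69 -0.05] w 0.0228 89.4 q [ 0.1   0.2  -0.27  2.22  0.59  0.38 -0.89]
total mm [ 0.5 -1.5  1.7] deg [-0.12 -0.01 -0.01] | row m [ 0.00047 -0.00154  0.0017 ] deg [-0.116 -0.006 -0.015]
nose pred [0.56568774 0.03027953 0.16338294] axis [ 0.40935197 -0.09740478 -0.90716221] [ 0.41111285 -0.0979409  -0.90630779]
scene 0.066 19 [0.07613342 0.00557188 0.06939701]
scene 0.074 20 [0.07788845 0.00525048 0.07837233]
scene 0.082 21 [0.07560705 0.00576296 0.08708448]
scene barrel 112 [0.07696602 0.00862147 0.04501695] [0.06705176 0.08698698]
top 0.066 0 
top 0.074 8 [0.07467109 0.00491539 0.07854033]
top 0.082 7 [0.07366556 0.00455489 0.08453006]
top barrel 61 [0.07382801 0.00819572 0.04510031] [0.06605865 0.08508504]
```

```bash
python3 -m crank '0 0.0025 -0.0015 0.01 -0.12 0 0;0 0 0 0.012 0 0 0;0 0 0 0.012 0 0 0;0 0 0 0.003 0 0 0;0 0 0 0 0 0 0;0 0 0 0 0 0 0;0 0 0 0 0 0 0;0 0 0 0 0 0 0'
python3 - <<'E'
from h import *
stat();go(hover(.0),RT)
s=telemetry.observe();print("axial F",s["force"]@n)
f,P=frame("scene");save(f,"s4.png",(290,170,390,270),5.5)
s=telemetry.observe();print("axial F",s["force"]@n)
E
```

```text
clock: 15.32
position: [0.5241, -0.0393, 0.2112]
tool_rot: [2.705, -0.0, 1.337]
force: [-0.6, -0.6, -2.9]
grip_width: 0.023
finger_force: 89.6
15.32 [ 0.5241 -0.0393  0.2112] [ 1.5499e+02 -2.0000e-02  7.6600e+01] F [-0.56 -0.57 -2.94] M [ 0.08  0.72 -0.01] w 0.023 89.6 q [ 0.03  0.28 -0.19  2.23  0.74  0.31 -1.05]
total mm [-2.2 -0.1  4.7] deg [ 0.01 -0.01 -0.01] | row m [-2.20e-03 -9.00e-05  4.73e-03] deg [ 0.01  -0.013 -0.009]
axial F -2.488066339878904
axial F -3.6367001307924873
```

View pics/s4.png

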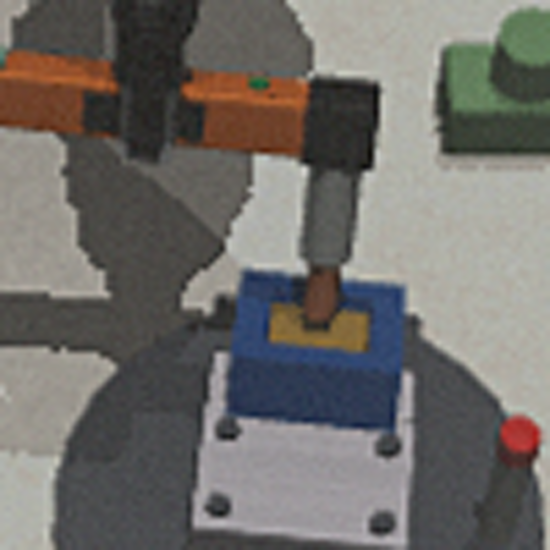

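Nose tip is at crop (318,322), centred over the brass plate at (320,328). Now I creep down.

```bash
cat >> h.py <<'E'
def avg(k=6):
    a=[]
    for i in range(k):
        grab_frame("wrist"); s=telemetry.observe(); R=rot(s["tool_rot"]); h=(s["position"]-hover(0))@n
        a.append([s["force"]@n,s["moment"]@R[:,1],s["moment"]@R[:,0],h*1e3])
    a=np.array(a);print("axial,My,Mx,h",a.mean(0).round(2),"sd",a.std(0).round(2),round(s["clock"],2))
E
python3 -c "from h import *;avg()"
python3 -m crank '0 0 0 0.002 0 0 0;0 0 0 0.002 0 0 0;0 0 0 0.002 0 0 0;0 0 0 0 0 0 0;0 0 0 0 0 0 0;0 0 0 0 0 0 0;0 0 0 0 0 0 0;0 0 0 0 0 0 0' >/dev/null
python3 -c "from h import *;avg()"
python3 -m crank '0 0 0 0.001 0 0 0;0 0 0 0.001 0 0 0;0 0 0 0.001 0 0 0;0 0 0 0 0 0 0;0 0 0 0 0 0 0;0 0 0 0 0 0 0;0 0 0 0 0 0 0;0 0 0 0 0 0 0' >/dev/null
python3 -c "from h import *;avg()"
```

```text
axial,My,Mx,h [-3.03 -0.06  0.75  4.39] sd [0.62 0.02 0.03 0.12] 15.67
axial,My,Mx,h [-2.96 -0.05  0.75 -1.82] sd [0.41 0.03 0.02 0.01] 16.63
axial,My,Mx,h [-0.51 -0.26  0.74 -4.83] sd [0.49 0.02 0.04 0.01] 17.6
```

```bash
python3 -m crank '0 0 0 0.001 0 0 0;0 0 0 0.001 0 0 0;0 0 0 0.0013 0 0 0;0 0 0 0 0 0 0;0 0 0 0 0 0 0;0 0 0 0 0 0 0;0 0 0 0 0 0 0;0 0 0 0 0 0 0' >/dev/null
python3 -c "from h import *;avg(12);stat();go(hover(-.008),RT);f,P=frame('scene');save(f,'s5.png',(290,170,390,270),5.5)"
```

```text
axial,My,Mx,h [-0.14 -0.4   0.7  -8.14] sd [0.36 0.04 0.03 0.02] 18.87
18.87 [ 0.5291 -0.0405  0.1994] [155.04  -0.    76.61] F [-1.63 -1.26 -0.46] M [-0.25  0.81 -0.26] w 0.0228 90.0 q [ 0.01  0.31 -0.15  2.23  0.79  0.28 -1.09]
total mm [-2.2  0.2 -0.1] deg [-0.04 -0.01  0.01] | row m [-0.00222  0.00024 -0.00013] deg [-0.037 -0.005  0.008]
```

View pics/s5.png

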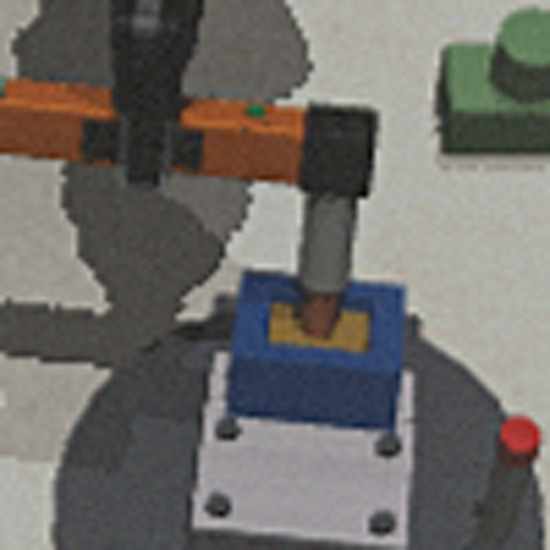

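The tip is on the plate at crop (320,335), with the barrel end at about y=288, so it is partly pushed in. I'll average the full wrench to settle how far.

```bash
cat >> h.py <<'E'
def wr(k):
    a=[]
    for i in range(k):
        grab_frame("wrist"); s=telemetry.observe(); R=rot(s["tool_rot"])
        a.append(np.r_[R.T@s["force"],R.T@s["moment"]])
    a=np.array(a);print(a.mean(0).round(3),(a.std(0)/k**.5).round(3),round(s["clock"],2))
E
python3 -c "from h import *;wr(20)"
python3 -m crank '0 0 0 -0.0015 0 0 0;0 0 0 -0.0015 0 0 0;0 0 0 0 0 0 0;0 0 0 0 0 0 0;0 0 0 0 0 0 0;0 0 0 0 0 0 0;0 0 0 0 0 0 0;0 0 0 0 0 0 0' >/dev/null
python3 -c "from h import *;wr(20);avg(1)"
```

```text
[-2.015 -1.399  0.253  0.711 -0.425 -0.022] [0.118 0.115 0.123 0.006 0.006 0.006] 19.92
[-0.788 -1.382  0.782  0.745 -0.098 -0.039] [0.114 0.12  0.099 0.006 0.009 0.006] 21.58
axial,My,Mx,h [-2.36 -0.09  0.73 -5.16] sd [0. 0. 0. 0.] 21.63
```

```bash
python3 -m crank '0 0 0 -0.0016 0 0 0;0 0 0 0 0 0 0;0 0 0 0 0 0 0;0 0 0 0 0 0 0;0 0 0 0 0 0 0;0 0 0 0 0 0 0;0 0 0 0 0 0 0;0 0 0 0 0 0 0' >/dev/null
python3 -c "from h import *;wr(8);avg(1)"
```

```text
[-0.14  -1.259  3.287  0.771 -0.046 -0.033] [0.157 0.099 0.142 0.005 0.011 0.009] 22.7
axial,My,Mx,h [-4.3  -0.1   0.72 -3.56] sd [0. 0. 0. 0.] 22.75
```

```bash
python3 -m crank '0 0 0 0.001 0 0 0;0 0 0 0.0015 0 0 0;0 0 0 0.0015 0 0 0;0 0 0 0.0015 0 0 0;0 0 0 0.001 0 0 0;0 0 0 0 0 0 0;0 0 0 0 0 0 0;0 0 0 0 0 0 0' >/dev/null
python3 -c "from h import *;wr(10);avg(1);stat()"
python3 -m crank '0 0 0 0 0 0 0;0 0 0 0 0 0 0;0 0 0 0 0 0 0;0 0 0 0 0 0 0;0 0 0 0 0 0 0;0 0 0 0 0 0 0;0 0 0 0 0 0 0;0 0 0 0 0 0 0' >/dev/null
python3 -m crank '0 0 0 0 0 0 0;0 0 0 0 0 0 0;0 0 0 0 0 0 0;0 0 0 0 0 0 0;0 0 0 0 0 0 0;0 0 0 0 0 0 0;0 0 0 0 0 0 0;0 0 0 0 0 0 0' >/dev/null
python3 -m crank '0 0 0 0 0 0 0;0 0 0 0 0 0 0;0 0 0 0 0 0 0;0 0 0 0 0 0 0;0 0 0 0 0 0 0;0 0 0 0 0 0 0;0 0 0 0 0 0 0;0 0 0 0 0 0 0' >/dev/null
python3 -c "from h import *;wr(10);avg(1);stat()"
```

```text
[-2.062 -0.653 -0.72   0.56  -0.358  0.01 ] [0.132 0.145 0.13  0.01  0.011 0.012] 23.92
axial,My,Mx,h [  0.51  -0.43   0.54 -10.03] sd [0. 0. 0. 0.] 23.97
23.97 [ 0.5299 -0.0407  0.1977] [155.04   0.    76.6 ] F [-1.49 -1.94  0.1 ] M [-0.26  0.62 -0.17] w 0.0227 90.1 q [ 0.    0.31 -0.15  2.23  0.8   0.27 -1.1 ]
[-2.054 -0.912 -0.44   0.483 -0.42   0.031] [0.186 0.13  0.161 0.005 0.009 0.012] 26.47
axial,My,Mx,h [  1.17  -0.4    0.49 -10.05] sd [0. 0. 0. 0.] 26.52
26.52 [ 0.5299 -0.0407  0.1977] [155.04  -0.    76.61] F [-2.29 -1.3   0.4 ] M [-0.22  0.55 -0.21] w 0.0228 90.1 q [ 0.    0.31 -0.15  2.23  0.8   0.27 -1.1 ]
```

```bash
cat >> h.py <<'E'
def slip():
    f,P=frame("wrist");s=telemetry.observe();Q=(P-s["position"])@rot(s["tool_rot"])
    q=Q[(abs(Q[...,1])<.02)&(Q[...,2]<.0)&(Q[...,2]>-.03)&(Q[...,0]>.02)&(Q[...,0]<.11)]
    for lo in (.02,.03,.04,.05,.07,.08):
        t=q[(q[:,0]>lo)&(q[:,0]<lo+.01)]
        print(lo,len(t),(np.percentile(t[:,1],[2,98])*1e3).round(1),(np.median(t[:,2])*1e3).round(2))
    print("end",np.percentile(q[:,0],99.7))
E
python3 -c "from h import *;slip()"
```

```text
0.02 1845 [-10.5  12.3] -11.69
0.03 1927 [-10.5  12.4] -11.71
0.04 2128 [-10.3  12.3] -11.83
0.05 2260 [-10.4  12.4] -11.69
0.07 3142 [-12.1  14.2] -13.69
0.08 3396 [-12.1  14.3] -13.67
end 0.09218615269886636
```

```bash
python3 -m crank '0 0 0 -0.004 0 0 0;0 0 0 -0.008 0 0 0;0 0 0 -0.016 0 0 0;0 0 0 -0.03 0 0 0;0 0 0 -0.03 0 0 0;0 -0.0361 0.0058 0.0045 0 0 0;0 -0.0361 0.0058 0.0045 0 0 0;0 -0.0361 0.0058 0.0045 0 0 0'
python3 -m crank '0 -0.0361 0.0058 0.0045 0 0 0;0 -0.0361 0.0058 0.0045 0 0 0;0 -0.0361 0.0058 0.0045 0 0 0;0 -0.0361 0.0058 0.0045 0 0 0;0 0 0 0 6.25 0 0;0 0 0 0 6.25 0 0;0 0 0 0 6.25 0 0;0 0 0 0 6.25 0 0'
python3 -m crank '0 0 0 0 0 0 6.98;0 0 0 0 0 0 6.98;0 0 0 0 0 0 6.98;0 0 0 0 0 0 6.98;0 0 0 0 0 0 6.98;0 0 0 0 0 0 6.98;0 0 0 0 0 0 6.98;0 0 0 0 0 0 6.98'
python3 -m crank '0 0 0 0 0 0 6.98;0 0 0 0 0 0 6.98;0 0 0 0 0 0 6.98;0 0 0 0 0 0 6.98;0 0 0 0 0 0 0;0 0 0 0 0 0 0;0 0 0 0 0 0 0;0 0 0 0 0 0 0'
python3 -c "
from h import *
stat();go([.4838,-.2921,.16],down(-7.3));slip()"
```

```text
clock: 27.23
position: [0.4894, -0.1431, 0.2736]
tool_rot: [2.704, 0.0, 1.339]
force: [0.9, 0.1, -2.6]
grip_width: 0.0226
finger_force: 89.7
clock: 27.9
position: [0.4837, -0.2898, 0.267]
tool_rot: [-3.137, 0.0, 1.336]
force: [0.1, 0.5, -4.1]
grip_width: 0.0228
finger_force: 89.7
clock: 28.57
position: [0.4841, -0.2889, 0.266]
tool_rot: [-3.14, -0.0, 0.357]
force: [-0.1, -0.5, -4.0]
grip_width: 0.0227
finger_force: 89.8
clock: 29.23
position: [0.484, -0.2894, 0.266]
tool_rot: [-3.141, 0.001, -0.122]
force: [-0.2, -0.5, -2.8]
grip_width: 0.0228
finger_force: 89.8
29.23 [ 0.484  -0.2894  0.266 ] [-1.7997e+02  4.0000e-02 -6.9700e+00] F [-0.21 -0.47 -2.83] M [ 0.    0.08 -0.05] w 0.0228 89.8 q [ 0.4   0.41  0.04  1.75 -0.02  0.99 -1.24]
total mm [  0.2   2.7 106. ] deg [-0.03  0.04  0.33] | row m [0.00022 0.00274 0.10601] deg [-0.026  0.039  0.335]
0.02 1830 [-11.2  11.7] -12.02
0.03 1928 [-10.9  11.8] -11.97
0.04 2102 [-11.   11.8] -12.17
0.05 2231 [-10.9  11.8] -11.91
0.07 3080 [-12.7  13.7] -13.93
0.08 3362 [-12.7  13.8] -13.86
end 0.093585645108487
```

```bash
python3 -m crank '0 0.0002 0.0027 0.02 0 0 0.3;0 0 0 0.03 0 0 0;0 0 0 0.03 0 0 0;0 0 0 0.026 0 0 0;0 0 0 0 0 0 0;0 0 0 0 0 0 0;0 0 0 0 0 0 0;0 0 0 0 0 0 0'
python3 -c "
from h import *
stat();go([.4838,-.2921,.1215],down(-7.3))"
```

```text
clock: 29.95
position: [0.4846, -0.2927, 0.1619]
tool_rot: [3.141, -0.002, -0.13]
force: [-0.0, -0.2, -3.1]
grip_width: 0.023
finger_force: 89.5
29.95 [ 0.4846 -0.2927  0.1619] [ 1.7996e+02 -1.0000e-01 -7.4400e+00] F [-0.03 -0.15 -3.07] M [ 0.1   0.03 -0.02] w 0.023 89.5 q [ 0.41  0.54  0.04  1.84 -0.03  0.76 -1.24]
total mm [-1.  -0.5 40.4] deg [ 0.04 -0.1  -0.14] | row m [-0.00095 -0.00051  0.04036] deg [ 0.04  -0.103 -0.137]
```

```bash
python3 -m crank '0 -0.001 -0.0005 0.01 0 0 -0.1;0 0 0 0.01 0 0 0;0 0 0 0.01 0 0 0;0 0 0 0.006 0 0 0;0 0 0 0.003 0 0 0;0 0 0 0.001 0 0 0;0 0 0 0 0 0 0;0 0 0 0 0 0 0'
python3 -c "
from h import *
stat();go([.4838,-.2921,.121],down(-7.3))"
```

```text
clock: 30.62
position: [0.4822, -0.2912, 0.1209]
tool_rot: [-3.141, 0.002, -0.129]
force: [-12.7, 9.1, 30.0]
grip_width: 0.0231
finger_force: 94.6
30.62 [ 0.4822 -0.2912  0.1209] [-1.7996e+02  1.0000e-01 -7.3600e+00] F [-12.68   9.09  29.95] M [1.65 2.45 0.03] w 0.0231 94.6 q [ 0.42  0.6   0.03  1.87 -0.03  0.68 -1.24]
total mm [ 1.7  0.7 -0.1] deg [-0.04  0.1  -0.06] | row m [ 1.65e-03  6.60e-04 -8.00e-05] deg [-0.04   0.102 -0.063]
```

```bash
python3 -m crank '0 0.0005 0 -0.001 0 0 0;0 0.0005 0 -0.0004 0 0 0;0 0 0 0 0 0 0;0.05 0 0 0 0 0 0;0.07 0 0 0 0 0 0;0.07 0 0 0 0 0 0;0.07 0 0 0 0 0 0;0.07 0 0 0 0 0 0' 25
python3 -c "from h import *;stat()"
python3 -m crank '0.07 0 0 -0.005 0 0 0;0.07 0 0 -0.02 0 0 0;0.07 0 0 -0.03 0 0 0;0.07 0 0 -0.03 0 0 0;0.07 0 0 -0.03 0 0 0;0.07 0 0 -0.03 0 0 0;0.07 -0.03 0 0 0 0 0;0.07 -0.03 0 0 0 0 0'
python3 -m crank '0.07 -0.035 0.02 0 0 0 0;0.07 -0.035 0.02 0 0 0 0;0.07 -0.01 0.03 0 0 0 0;0.07 0 0.03 0 0 0 0;0.07 0 0.03 0 0 0 0;0.07 0 0 0 0 0 0;0.07 0 0 0 0 0 0;0.07 0 0 0 0 0 0'
python3 - <<'E'
from h import *
stat()
for n_ in("top","scene"):
    f,P=frame(n_);save(f,n_+"9.png")
    P0=np.load(n_+"0.npy")
    hsv=cv2.cvtColor(f["pixels"],cv2.COLOR_RGB2HSV).astype(int);H,S=hsv[...,0],hsv[...,1];x,y,z=P[...,0],P[...,1],P[...,2]
    m=(H>3)&(H<18)&(S>140)&(z>.125)&(z<.145)&(abs(x-.48)<.12)&(abs(y+.29)<.04);q=P[m]
    print(n_,len(q),q.mean(0),np.polyfit(q[:,0],q[:,1],1),np.polyfit(q[:,0],q[:,2],1))
    reg=(x>.5)&(x<.76)&(y>-.12)&(y<.15)&(z<.15)
    q=P[reg&((H<6)|(H>174))&(S>140)&(z>.08)];print("red",np.median(q,0))
E
```

```text
clock: 31.28
position: [0.4839, -0.2917, 0.1215]
tool_rot: [-3.142, 0.001, -0.128]
force: [0.3, 0.4, -0.1]
grip_width: 0.0702
finger_force: 0.0
31.28 [ 0.4839 -0.2917  0.1215] [-1.80e+02  3.00e-02 -7.36e+00] F [ 0.27  0.41 -0.13] M [ 0.   -0.01 -0.02] w 0.0702 0.0 q [ 0.42  0.6   0.03  1.87 -0.03  0.68 -1.24]
clock: 31.95
position: [0.4248, -0.284, 0.2681]
tool_rot: [3.141, -0.002, -0.127]
force: [-0.7, -0.0, -1.0]
grip_width: 0.07
finger_force: 0.0
clock: 32.62
position: [0.3285, -0.4023, 0.2666]
tool_rot: [-3.141, 0.001, -0.128]
force: [-0.4, 0.9, -0.2]
grip_width: 0.0697
finger_force: 0.0
32.62 [ 0.3285 -0.4023  0.2666] [-1.7997e+02  4.0000e-02 -7.3500e+00] F [-0.39  0.88 -0.18] M [-0.01  0.02  0.02] w 0.0697 0.0 q [ 0.68  0.34  0.12  1.86 -0.05  0.95 -0.88]
top 651 [ 0.47725125 -0.29094952  0.13191899] [-0.13410529 -0.2269476 ] [-0.00115279  0.13246915]
red [0.64487948 0.10178336 0.12278989]
scene 408 [ 0.48148736 -0.29027775  0.13416879] [-0.15249306 -0.21685427] [0.00545599 0.13154179]
red [0.64710905 0.10177224 0.1255667 ]
```

View pics/scene9.png

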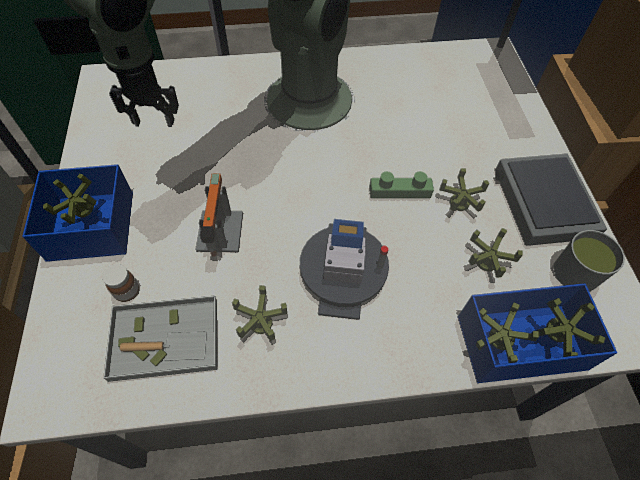

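The probe lies level in its cradle at (213,208). The turntable is unmoved at its stop, with the post at (384,250), and the wax patterns, sprue bar and jar are where they were.

```bash
python3 -c "
from h import *
print(bot.job_done())"
```

```text
the job is handed in; nothing more can be done
None
```

I handed the job in at about 33 s: the turntable is against its stop. The probe's tip was pressed about half in (roughly 6 mm, 3.7 N) and held still for over two seconds. The probe is back level in its cradle, and the final pictures show the patterns, sprue bar and jar where they started; no verdict was returned.

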